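# Wedge the lens stand tight in its bench socket

## Robot

A 7-joint arm with a two-finger parallel gripper is mounted at the origin on the work surface. World frame = base frame: x ahead of the robot, y to its left, z up, the work surface at z = 0. Lengths are in m, angles in rad, forces in N, time in s.
With the tool pointing down it reaches from about 0.425 to 0.975 m from the base axis. Payload 16.7 kg.
Tool frame: the origin (TCP) lies at the very end of the fingers, on their centre line; the grasp point (between the pads) lies 19 mm behind it; x points along the fingers, z is the direction in which the jaws open and shut, and the axes are right-handed (so a half turn about x gives the same grasp; the last joint's range is limited). The gripper opens to 85 mm and grips with 20 to 120 N. Pads are 22 mm wide; open, the fingers measure 114 mm over their backs; the gripper's body (76 mm by 85 mm) begins 54 mm behind the grasp point. The pads swing forward as they close: fully open they stand 13 mm farther back than shut.
Start: joints at [-1.363, 0.426, 0.074, 1.606, -0.034, 1.111, -0.067], TCP at [0.236, 0.632, 0.231] pointing down, gripper open.
Joint ranges: [-2.85, 2.85], [-0.5, 2.14], [-1.23, 1.37], [0.21, 2.46], [-1.02, 4.16], [0.16, 2.05], [-2.73, 2.73]. Speed limits (rad/s): [1.89, 1.89, 2.39, 2.39, 3.01, 3.01, 3.01].

## Interface

Orientations are given as a 3x3 rotation matrix whose columns are the frame's x, y, z axes.
In Python, from bench import robot, viewer gives the robot as it stands.
- The arm moves only by the tool apply_moves, never from a script. Its arguments are lists of equal length, an entry for each row: "slide": the shift along the tool's x, y, z in mm, a list of three; "turn": the turn, a rotation vector about the tool's x, y, z in rad, a list of three; "jaw": the closure in counts, from 0 (fully open) to 255 (shut). A call has 1 to 10 rows; each row shifts and turns the commanded pose from where the row before left it, along the tool's axes as they then stand; what a row does not reach is not made up. A row lasts 1/8 s, in which the tool goes at most 62.5 mm and 10.7 degrees, less where a joint would pass 70% of its speed; a pose out of reach is approached as far as the arm can. A call is refused whole if a number of a shift passes 62.5 or a number of a turn 0.188, either way. A call with a gripper value outside its range is refused whole. The fingers move at their own pace and stop on an object; the grip force is fixed at half the most. Time passes only in rows, so rows that do not move let the fingers close. It gives the time, the measured TCP pose, the force and the opening at its end, in the units of the state.
- robot.state(): the state, without advancing time (a new reading comes with each control period).
- viewer.get_image(name): name is "scene" or "top"; returns the picture (400x640x3 uint8, red, green, blue); there is no depth.
- viewer.get_calibration(name): a dict with "intrinsics" (3x3 intrinsics, pixels), "view" (4x4, takes a point from world to camera coordinates). Camera axes: x right, y up, looking along -z (the intrinsics and any distortion apply to the point x, -y, -z); pixel columns grow to the right and rows downward; lengths in m; the calibration is good to about 2 mm. A picture is of the moment at which its call begins. get_calibration takes no time and is no camera call.
- robot.hand_in(): hands the job in, once; it reports no verdict.
The state is a dict: "t": time; "joints": joint angles; "qd": joint speeds; "joint_efforts": joint torques, N m; "tcp_pos": TCP position; "orientation": TCP orientation; "contact_force": force on the tool from outside, world axes, zero at the start; "torque": the same for the moment, N m; "opening": finger opening in m.
Only numpy, scipy, OpenCV 4.12 (cv2) and the standard library are available. Lean on these libraries where they do the work, as an engineer would, in place of code of your own. Each camera call takes 0.05 s, during which the arm holds its last target.

## Task

Take the orange wedge out of its green rack, stand it thin end down in the slot beside the loose lens stand's foot and let go of it there while it is still loose. Then tap it down from above, little by little, until it locks and the foot is clamped hard against the brass stop: about 12 N on the wedge makes it tight, more than 20 N may crack the lens mount. Leave the wedge in place, and do not disturb the other things on the desk.

Things in the scene. Friction and masses are not known exactly. Their poses are not given: they have to be found in the camera images.
- wedge_mid (a point): Orange wedge, 60 g, upright in the rack, thick end up. 90 mm tall; 30 mm wide along x (flat parallel end faces: grip these); along y it tapers 1:6, both faces alike, from 8 mm thick at the flat tip to 21 mm, with a straight 24 mm cap as its top 10 mm. A half turn makes no difference. The point is its centre, 45 mm from tip and top; z points up the wedge.
- slot (a point): Centre of the mouth of the wedge slot, 62 mm above the desk. x runs along the slot (40 mm, open at both ends), y across it: fixed blue jaw on the +y side (35 mm thick), foot of the lens stand on the -y side. Both walls slope like the wedge, with a 6 mm lead-in at 45 degrees; bottom 52 mm below this point. The slot's true middle lies up to 2.5 mm off in y.
- foot (a point): Top of the front block of the lens stand's steel foot (40 mm wide in x, 52 mm high, standing loose on the socket's 10 mm base plate); the foot extends 110 mm from the slot in -y and weighs with stem and lens about 0.85 kg.
- lens (a point): Centre of the 70 mm lens in a blue ring on a stem, about 182 mm above the desk, 96 mm from the slot in its -y direction; the lens faces along y. Part of the lens stand; keep the gripper clear of it.
- stop: Fixed brass stop, 50 x 16 x 45 mm, against which the far end of the foot is to be clamped. Its setting is adjustable, so the depth at which the wedge locks differs by up to 25 mm from one time to the next. Its origin lies on the desk near the slot centre; the block's working face is 110 mm from there in -y.
- socket: Fixed bench socket: dark base plate 90 mm in x, 225 mm in y, 10 mm thick, with the blue jaw. Origin on the desk below the slot mouth, same axes. Let go in the slot, the wedge drops in and stops loose with its tip 10 to 50 mm below the mouth. Driving it then shoves the foot 1 to 2 mm at low force (under 8 N; 6 mm of wedge per mm) until the foot meets the stop; only then does the force climb.
- rack: Fixed green rack, base 90 x 70 mm, with a V pocket in which the wedge's tip rests 8 mm above the desk; pocket walls reach 35 mm above the desk. Origin on the desk under the wedge.
- drops: Bystander: upright blue bottle of eye drops, 34 mm across, 75 mm tall; origin at its base.
- loupe: Bystander: black hand lens lying flat, 66 mm across, 26 mm high; origin at its base.
- cup: Bystander: white cup, 68 mm across, 80 mm tall; origin at its base.
Not all that is in view belongs to the job. What is meant by the part that bears wedge_mid is not pink, and is the smaller of those in its own colour.

How it is judged:
By the outcome, as a careful person would: the job done as asked, in the order asked, and still so for the second after the job is handed in, with the robot touching nothing.
It also fails if it takes over 61 s, if anything falls off the work surface, if the arm or the gripper's body presses on something with over 40 N, if the wrist force passes 120 N, or if a joint passes its speed limit or range.

## Working session

There is one attempt and no reset: what is moved stays moved. The work goes in short steps, Python scripts to look and compute and a tool call to move; the robot and the scene stay as the last step left them, time stands still between calls to the robot, and variables do not carry over. Pictures are saved under pics/ and viewed, and the job is handed in when it is done.

Besides the shell and the picture viewer there is one more tool, called as name(argument=value, ...) on one line, values as JSON. apply_moves: Moves the arm, as the interface text tells. Its arguments: {"type":"object","properties":{"slide":{"type":"array"},"turn":{"type":"array"},"jaw":{"type":"array"}},"required":["slide","turn","jaw"]}

```bash
mkdir -p pics; ls; python3 - <<'E'
from bench import robot, viewer
import cv2,numpy as np
for n in("scene","top"):
    im=viewer.get_image(n); cv2.imwrite(f"pics/{n}0.png",im[:,:,::-1]); c=viewer.get_calibration(n); print(n,c)
s=robot.state()
for k in s: print(k,np.round(s[k],4).tolist())
E
```

```text
pics
scene {'intrinsics': array([[370.70013539,   0.        , 314.4644268 ],
       [  0.        , 370.70013539, 203.56318354],
       [  0.        ,   0.        ,   1.        ]]), 'view': array([[ 0.70110646,  0.71292719, -0.01358495, -0.47824312],
       [-0.60574618,  0.60553761,  0.51613541,  0.20487303],
       [ 0.37619317, -0.35363684,  0.85639926, -1.03720436],
       [ 0.        ,  0.        ,  0.        ,  1.        ]])}
top {'intrinsics': array([[453.2826436 ,   0.        , 319.79054973],
       [  0.        , 453.2826436 , 193.84402183],
       [  0.        ,   0.        ,   1.        ]]), 'view': array([[-0.00703981, -0.99990197, -0.01210337,  0.15588098],
       [ 0.99274728, -0.00844105,  0.11992322, -0.59304295],
       [-0.12001363, -0.01117135,  0.99270939, -1.04738126],
       [ 0.        ,  0.        ,  0.        ,  1.        ]])}
t 0.1
joints [-1.3635, 0.4267, 0.0739, 1.6066, -0.0341, 1.1108, -0.0671]
qd [0.0004, -0.0026, -0.0003, -0.0007, -0.0028, -0.0002, -0.0018]
joint_efforts [0.0074, -95.1546, 3.7716, -46.4408, 0.0198, 0.0065, 0.0]
tcp_pos [0.2357, 0.6321, 0.2306]
orientation [[-0.0003, -0.937, 0.3493], [-0.0012, 0.3493, 0.937], [-1.0, -0.0001, -0.0012]]
contact_force [1.0404, 0.2403, -0.084]
torque [-0.0308, 0.006, -0.0282]
opening 0.0857
```

View pics/scene0.png

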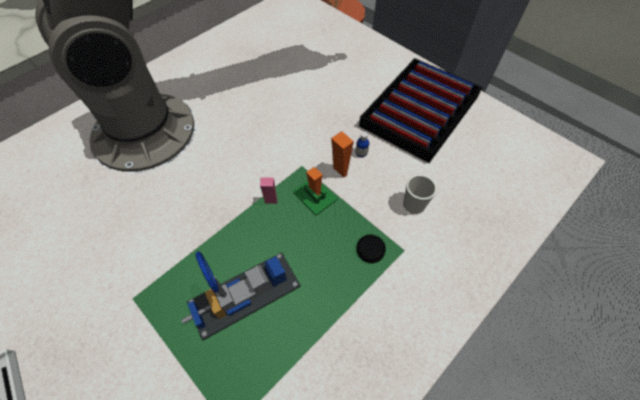

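View pics/top0.png

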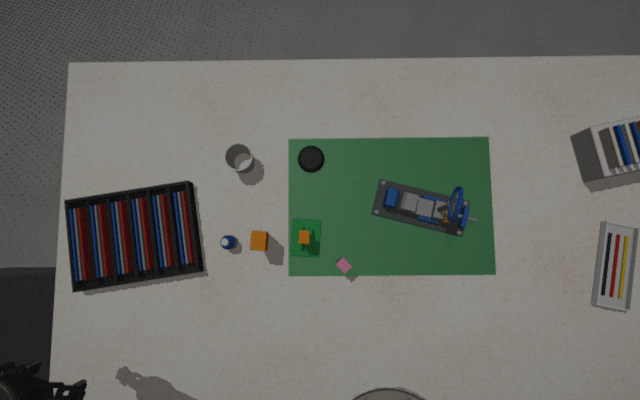

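```bash
python3 - <<'E'
import cv2,numpy as np
a=cv2.imread("pics/scene0.png");b=cv2.imread("pics/top0.png")
c1=cv2.resize(a[130:220,245:385],None,fx=5,fy=5,interpolation=cv2.INTER_CUBIC)
c2=cv2.resize(b[170:245,365:485],None,fx=6,fy=6,interpolation=cv2.INTER_CUBIC)
c3=cv2.resize(b[205:285,220:360],None,fx=5,fy=5,interpolation=cv2.INTER_CUBIC)
c4=cv2.resize(a[240:345,170:310],None,fx=5,fy=5,interpolation=cv2.INTER_CUBIC)
for i,c in enumerate((c1,c2,c3,c4)): cv2.imwrite(f"pics/c{i}.png",c)
E
```

```text
(no output)
```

View pics/c0.png

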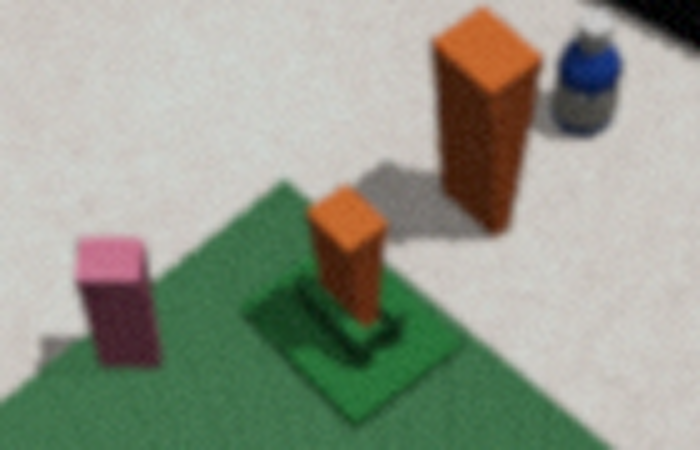

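View pics/c1.png

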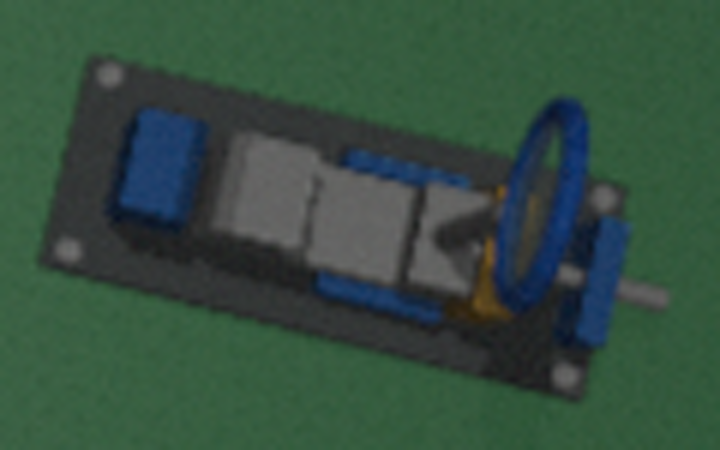

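View pics/c2.png

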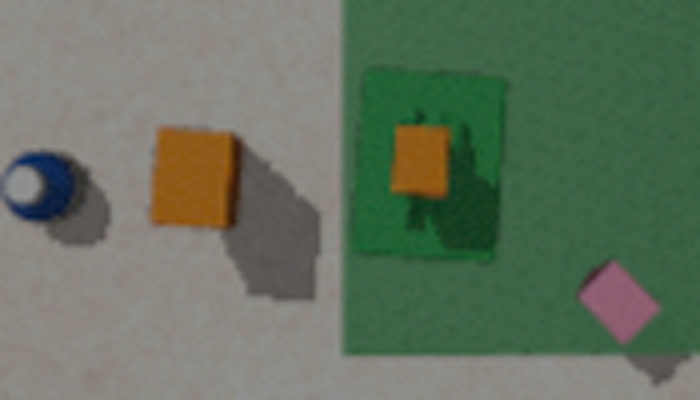

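View pics/c3.png

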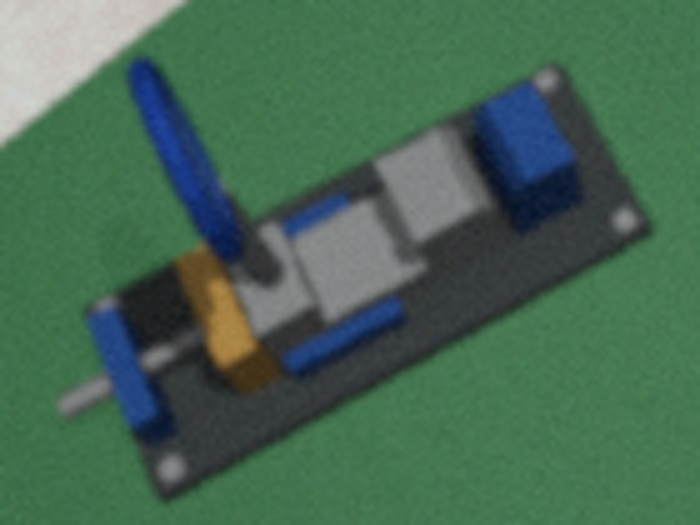

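Candidates: small orange block at scene (315,182)/top (304,237), large orange block at scene (342,155)/top (259,240), pink block at scene (268,190)/top (344,265). The one meant is the small orange one. It is not pink, it is the smaller of the two orange ones, and the crop shows it standing in the green rack. The slot lies between the blue jaw at top (391,198) and the steel front block at about (410,202).

```bash
cat > h.py <<'E'
import cv2,numpy as np
from bench import robot,viewer
def cal(n):
    c=viewer.get_calibration(n); return c["intrinsics"],np.array(c["view"])
def ray(n,uv):
    K,V=cal(n); uv=np.atleast_2d(uv).astype(float)
    d=np.c_[(uv[:,0]-K[0,2])/K[0,0],-(uv[:,1]-K[1,2])/K[1,1],-np.ones(len(uv))]
    R,t=V[:3,:3],V[:3,3]; return -R.T@t, d@R
def plane(n,uv,z):
    o,d=ray(n,uv); return o+d*((z-o[2])/d[:,2])[:,None]
def proj(n,P):
    K,V=cal(n); c=np.atleast_2d(P)@V[:3,:3].T+V[:3,3]; 
    return np.c_[K[0,0]*c[:,0]/-c[:,2]+K[0,2],K[1,1]*-c[:,1]/-c[:,2]+K[1,2]]
def tri(u,v):
    o1,d1=ray("scene",u);o2,d2=ray("top",v)
    A=np.stack([d1[0],-d2[0]],1); s=np.linalg.lstsq(A,o2-o1,rcond=None)[0]
    p,q=o1+d1[0]*s[0],o2+d2[0]*s[1]; return (p+q)/2,np.linalg.norm(p-q)
E
python3 - <<'E'
from h import *
for n in("scene","top"):
    im=cv2.imread(f"pics/{n}0.png"); hsv=cv2.cvtColor(im,cv2.COLOR_BGR2HSV)
    up=cv2.resize(im,None,fx=4,fy=4,interpolation=cv2.INTER_CUBIC); up=cv2.GaussianBlur(up,(5,5),0)
    h=cv2.cvtColor(up,cv2.COLOR_BGR2HSV)
    def rep(name,m,z,roi):
        M=np.zeros_like(m); x0,y0,x1,y1=[4*k for k in roi]; M[y0:y1,x0:x1]=m[y0:y1,x0:x1]
        cs,_=cv2.findContours(M,cv2.RETR_EXTERNAL,cv2.CHAIN_APPROX_NONE); 
        c=max(cs,key=cv2.contourArea)[:,0].astype(float); c=(c+.5)/4-.5
        W=plane(n,c,z); r=cv2.minAreaRect((W[:,:2]*1000).astype(np.float32))
        mo=cv2.moments((W[:,:2]*1000).astype(np.float32)); 
        print(n,name,"rect c",np.round(r[0],1),"size",np.round(r[1],1),"ang",round(r[2],1),"centroid",round(mo['m10']/mo['m00'],1),round(mo['m01']/mo['m00'],1), "px",c.mean(0).round(1))
        return M
    org=cv2.inRange(h,(5,120,125 if n=="scene" else 90),(22,255,255))
    rep("wedge top",org,.098,(300,165,328,200) if n=="scene" else (292,225,318,248))
    gr=cv2.inRange(h,(50,140,30),(75,255,255))
    rep("rack",gr|cv2.inRange(h,(5,120,60),(22,255,255)),.008,(285,160,345,220) if n=="scene" else (285,210,330,265))
    if n=="top":
        dark=((h[...,1]<70)|(h[...,0]>85)|(h[...,0]<30)).astype(np.uint8)*255
        dark=cv2.morphologyEx(dark,cv2.MORPH_OPEN,np.ones((21,21)))
        M=rep("plate",dark,.01,(368,175,472,240)); cv2.imwrite("pics/m.png",M[170*4:245*4,365*4:485*4])
    bl=cv2.inRange(h,(100,120,40),(125,255,255))
    rep("jaw",bl,.062,(262,255,288,288) if n=="scene" else (380,183,402,212))
    print([int(h[int(4*y),int(4*x),2]) for x,y in ([(315,174),(316,190)] if n=="scene" else [(304,237)])])
E
```

```text
scene wedge top rect c [494.6 185.3] size [24.8 31.3] ang 84.1 centroid 494.7 185.3 px [314.1 173.3]
scene rack rect c [494.1 184.9] size [71.7 92.7] ang 86.4 centroid 500.2 178.7 px [314.3 196.1]
scene jaw rect c [591.8 -23.2] size [34.6 57.5] ang 75.2 centroid 592.0 -23.0 px [274.7 271.3]
[197, 80]
top wedge top rect c [490.8 186.9] size [24.1 30.3] ang 86.4 centroid 490.7 186.9 px [303.8 236.7]
top rack rect c [490.8 187.2] size [70. 90.] ang 85.8 centroid 490.9 187.1 px [305.4 237.7]
top plate rect c [563.2 -96.1] size [231.8  94.8] ang 76.1 centroid 562.2 -94.3 px [421.5 207.5]
top jaw rect c [580.5 -14.6] size [31.9 46. ] ang 75.7 centroid 580.6 -14.9 px [390.9 198.1]
[143]
```

View pics/m.png

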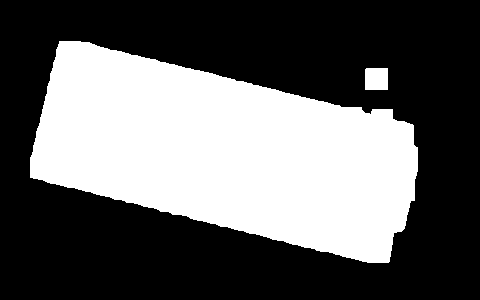

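```bash
python3 - <<'E'
from h import *
b=np.array([[110,75],[605,198],[68,250],[565,376]])/6
b=b+[365,170]-.4
S=plane("top",b,.0105)*1000; print("top screws",S[:,:2].round(1).tolist(),S[:,:2].mean(0), [np.degrees(np.arctan2(*(S[i]-S[j])[[1,0]])).round(2) for i,j in((0,1),(2,3),(2,0),(3,1))])
a=np.array([[545,80],[102,308],[625,222],[172,468]])/5+[170,240]-.4
T=plane("scene",a,.0105)*1000; print("scene screws",T[:,:2].round(1).tolist(),T[:,:2].mean(0),[np.degrees(np.arctan2(*(T[i]-T[j])[[1,0]])).round(2) for i,j in((0,1),(2,3),(0,2),(1,3))])
th=np.radians(-14); ex=np.array([np.cos(th),np.sin(th)]);ey=np.array([-ex[1],ex[0]])
for n,c0 in(("top",S),("scene",T)):
    o=c0[:,:2].mean(0); im=cv2.imread(f"pics/{n}0.png")
    print(n,"centre",o)
    # profile at z=.062
    ys=np.arange(-10,120,1.5)
    for y in ys:
        xs=np.linspace(-12,12,13); P=np.array([np.r_[o+ex*x+ey*y,62]/1000 for x in xs]); uv=proj(n,P).astype(np.float32)
        v=cv2.remap(im,uv[None,:,0],uv[None,:,1],cv2.INTER_LINEAR)[0].mean(0); print(y,v.round(0).astype(int).tolist(),end="; ")
    print()
E
```

```text
top screws [[625.1, -3.5], [572.9, -202.8], [553.5, 15.2], [501.0, -183.5]] [563.14114205 -93.68539506] [np.float64(75.33), np.float64(75.21), np.float64(165.35), np.float64(164.96)]
scene screws [[553.3, 14.9], [499.3, -184.9], [626.2, -4.3], [572.9, -202.2]] [562.93100752 -94.14196388] [np.float64(74.87), np.float64(74.92), np.float64(165.26), np.float64(166.82)]
top centre [563.14114205 -93.68539506]
-10.0 [99, 100, 99]; -8.5 [99, 100, 100]; -7.0 [99, 100, 100]; -5.5 [99, 100, 99]; -4.0 [98, 99, 99]; -2.5 [98, 99, 98]; -1.0 [98, 99, 99]; 0.5 [98, 100, 99]; 2.0 [98, 99, 99]; 3.5 [99, 99, 99]; 5.0 [99, 99, 99]; 6.5 [98, 99, 99]; 8.0 [98, 99, 99]; 9.5 [99, 100, 100]; 11.0 [99, 100, 100]; 12.5 [98, 99, 99]; 14.0 [98, 99, 99]; 15.5 [97, 99, 98]; 17.0 [94, 94, 94]; 18.5 [84, 85, 84]; 20.0 [77, 78, 78]; 21.5 [83, 84, 84]; 23.0 [95, 97, 96]; 24.5 [99, 100, 100]; 26.0 [98, 99, 99]; 27.5 [98, 99, 99]; 29.0 [98, 99, 99]; 30.5 [98, 99, 99]; 32.0 [99, 100, 100]; 33.5 [99, 100, 100]; 35.0 [100, 100, 100]; 36.5 [99, 100, 100]; 38.0 [98, 100, 100]; 39.5 [99, 100, 99]; 41.0 [99, 100, 100]; 42.5 [9
[... 2146 characters left out ...]
68.0 [89, 47, 24]; 69.5 [97, 51, 26]; 71.0 [113, 60, 31]; 72.5 [127, 68, 35]; 74.0 [133, 72, 37]; 75.5 [135, 73, 37]; 77.0 [136, 73, 37]; 78.5 [135, 73, 38]; 80.0 [135, 74, 37]; 81.5 [135, 73, 37]; 83.0 [136, 73, 37]; 84.5 [135, 73, 38]; 86.0 [135, 73, 37]; 87.5 [135, 72, 37]; 89.0 [133, 72, 38]; 90.5 [125, 71, 42]; 92.0 [107, 68, 47]; 93.5 [87, 68, 56]; 95.0 [77, 70, 65]; 96.5 [72, 71, 68]; 98.0 [71, 71, 67]; 99.5 [71, 70, 66]; 101.0 [68, 67, 63]; 102.5 [65, 65, 60]; 104.0 [64, 69, 58]; 105.5 [65, 79, 57]; 107.0 [70, 96, 60]; 108.5 [77, 111, 65]; 110.0 [81, 119, 68]; 111.5 [83, 122, 71]; 113.0 [83, 122, 70]; 114.5 [81, 120, 69]; 116.0 [81, 120, 68]; 117.5 [81, 121, 69]; 119.0 [82, 121, 69];
```

apply_moves(slide=[[0,-44,-36.5],[0,-44,-36.5],[0,-44,-36.5],[0,-44,-36.5],[0,-44,-36.5],[0,-44,-36.5],[0,-44,-36.5],[0,-44,-36.5],[0,-44,-36.5]], turn=[[0,0,0],[0,0,0],[0,0,0],[0,0,0],[0,0,0],[0,0,0],[0,0,0],[0,0,0],[0,0,0]], jaw=[0,0,0,0,0,0,0,0,0])

```text
t: 1.23
tcp_pos: [0.4926, 0.1846, 0.2313]
orientation: [[0.0, -0.937, 0.349], [0.0, 0.349, 0.937], [-1.0, 0.0, 0.0]]
contact_force: [0.2, 0.5, 0.6]
opening: 0.0854
```

apply_moves(slide=[[0,0,0],[0,0,0],[0,0,0],[0,0,0],[0,0,0],[0,0,0],[0,0,0],[0,0,0],[0,0,0]], turn=[[0.16,0,0],[0.16,0,0],[0.16,0,0],[0.16,0,0],[0.16,0,0],[0.16,0,0],[0.16,0,0],[0.16,0,0],[0,0,0]], jaw=[0,0,0,0,0,0,0,0,0])

```text
t: 2.35
tcp_pos: [0.4919, 0.1863, 0.2311]
orientation: [[-0.0, 0.065, 0.998], [-0.0, 0.998, -0.065], [-1.0, -0.0, -0.0]]
contact_force: [0.2, -0.0, 0.3]
opening: 0.0855
```

apply_moves(slide=[[35,0,0],[35,0,0],[30,0,0],[0,0,0]], turn=[[0,0,0],[0,0,0],[0,0,0],[0,0,0]], jaw=[0,0,0,0])

```text
t: 2.85
tcp_pos: [0.4909, 0.1856, 0.1297]
orientation: [[-0.003, 0.063, 0.998], [-0.002, 0.998, -0.063], [-1.0, -0.002, -0.003]]
contact_force: [-0.1, 0.3, 0.4]
opening: 0.0851
```

```bash
python3 - <<'E'
from h import *
r=[]
for n,(x,y) in(("scene",(315,165)),("top",(304,230))):
    im=viewer.get_image(n)[:,:,::-1]; cv2.imwrite(f"pics/{n}1.png",im)
    p=proj(n,robot.state()["tcp_pos"]).round(1); print(n,"tcp px",p)
    r.append(cv2.resize(im[y-60:y+60,x-50:x+50],None,fx=4,fy=4,interpolation=cv2.INTER_CUBIC))
cv2.imwrite("pics/pre.png",np.hstack(r))
E
```

```text
scene tcp px [[313.3 163.4]]
top tcp px [[303.4 235.6]]
```

View pics/pre.png

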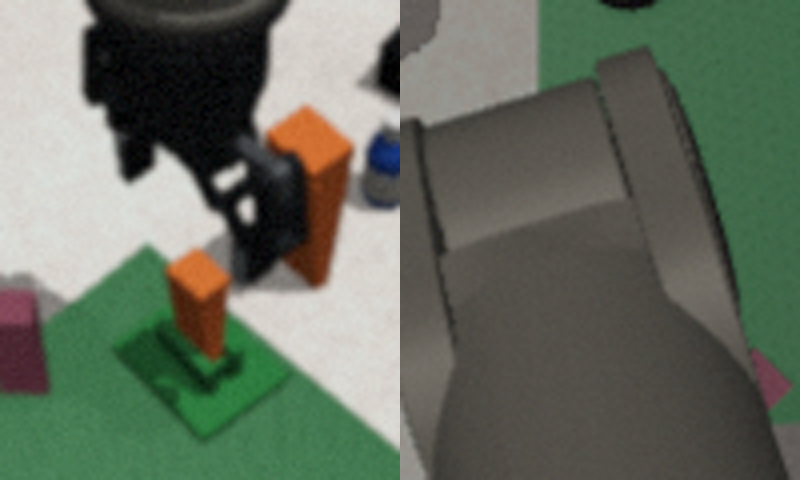

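The fingers straddle the small wedge: the left tip is at about scene (297,149) and the right tip at (327,174), with the wedge top at (314,173). Next I lower and grip.

apply_moves(slide=[[20,0,0],[20,0,0],[14,0,0],[6,0,0],[0,0,0]], turn=[[0,0,0],[0,0,0],[0,0,0],[0,0,0],[0,0,0]], jaw=[0,0,0,0,0])

```text
t: 3.58
tcp_pos: [0.4922, 0.1863, 0.0716]
orientation: [[0.0, 0.066, 0.998], [0.0, 0.998, -0.066], [-1.0, 0.0, 0.0]]
contact_force: [0.2, -0.3, -0.2]
opening: 0.0854
```

apply_moves(slide=[[0,0,0],[0,0,0],[0,0,0],[0,0,0],[0,0,0],[0,0,0],[0,0,0],[0,0,0]], turn=[[0,0,0],[0,0,0],[0,0,0],[0,0,0],[0,0,0],[0,0,0],[0,0,0],[0,0,0]], jaw=[100,200,255,255,255,255,255,255])

```text
t: 4.58
tcp_pos: [0.4923, 0.1864, 0.0717]
orientation: [[0.0, 0.066, 0.998], [0.0, 0.998, -0.066], [-1.0, 0.0, 0.0]]
contact_force: [-1.2, 0.6, 5.8]
opening: 0.0288
```

apply_moves(slide=[[-10,0,0],[-20,0,0],[-30,0,0],[-30,0,0],[-25,0,0],[0,0,0]], turn=[[0,0,0],[0,0,0],[0,0,0],[0,0,0],[0,0,0],[0,0,0]], jaw=[255,255,255,255,255,255])

```text
t: 5.32
tcp_pos: [0.4929, 0.1867, 0.1884]
orientation: [[0.003, 0.066, 0.998], [0.002, 0.998, -0.066], [-1.0, 0.002, 0.003]]
contact_force: [0.6, 0.2, -0.8]
opening: 0.0289
```

apply_moves(slide=[[0,-30,14],[0,-30,14],[0,-30,14],[0,-30,14],[0,-30,14],[0,-30,14],[0,-25,11.5],[0,-11.5,5],[0,0,0],[0,0,0]], turn=[[0,0,0],[0,0,0],[0,0,0],[0,0,0],[0,0,0],[0,0,0],[0,0,0],[0,0,0],[0.096,0,0],[0.096,0,0]], jaw=[255,255,255,255,255,255,255,255,255,255])

```text
t: 6.58
tcp_pos: [0.5777, -0.0359, 0.1858]
orientation: [[-0.001, 0.258, 0.966], [0.0, 0.966, -0.258], [-1.0, -0.0, -0.001]]
contact_force: [0.8, 0.1, -0.4]
opening: 0.0287
```

```bash
python3 - <<'E'
from h import *
for n,(x,y) in(("scene",(265,240)),("top",(400,200))):
    im=viewer.get_image(n)[:,:,::-1]; cv2.imwrite(f"pics/{n}2.png",im)
    cv2.imwrite(f"pics/h{n}.png",cv2.resize(im[y-70:y+90,x-80:x+80],None,fx=3.6,fy=3.6,interpolation=cv2.INTER_CUBIC))
s=robot.state();print(s["tcp_pos"],s["orientation"],s["contact_force"],s["opening"],s["t"])
E
```

```text
[ 0.57769382 -0.03561768  0.1858585 ] [[-9.03007810e-04  2.55937757e-01  9.66692841e-01]
 [-2.83560074e-05  9.66693228e-01 -2.55937886e-01]
 [-9.99999592e-01 -2.58525459e-04 -8.65674162e-04]] [ 0.33958721  1.02127614 -0.76098626] 0.029341948444201873 6.675
```

View pics/hscene.png

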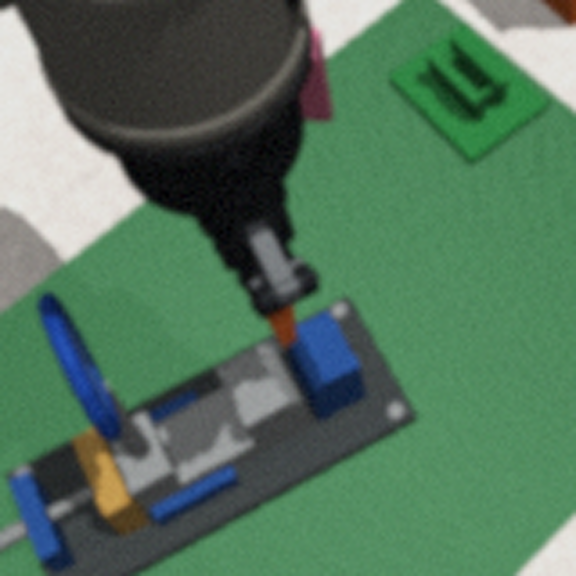

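View pics/htop.png

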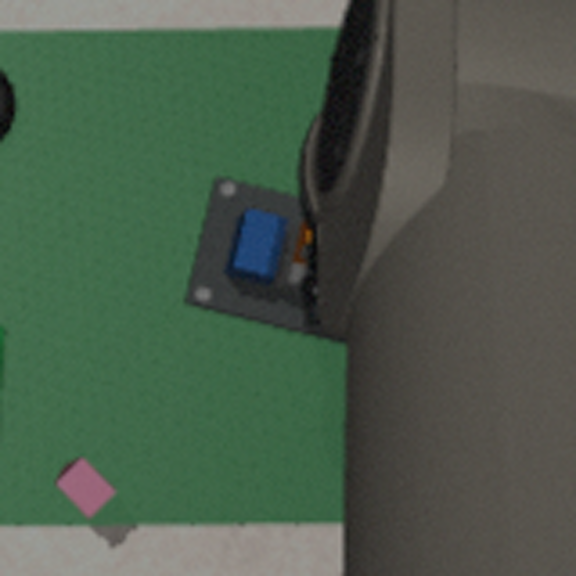

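```bash
python3 - <<'E'
from h import *
s=robot.state(); p=s["tcp_pos"]; R=s["orientation"]; R=np.array(R)
print("cam",ray("scene",[[0,0]])[0].round(3))
im=cv2.imread("pics/scene2.png"); f=10; x0,y0=245,235
c=cv2.resize(im[y0:y0+60,x0:x0+75],None,fx=f,fy=f,interpolation=cv2.INTER_CUBIC)
tz=p[2]-.0716+.008
for sy in(-1,1):
  for sx in(-1,1):
    P=np.array([p[0],p[1],tz])+R[:,1]*.004*sy+R[:,2]*.015*sx
    u=proj("scene",P)[0]; q=((u-[x0,y0]+.5)*f).astype(int); print(sx,sy,u.round(1)); cv2.circle(c,tuple(int(v) for v in q),3,(0,255,0),-1)
th=np.radians(-14.8); ex=np.array([np.cos(th),np.sin(th),0]);ey=np.array([-ex[1],ex[0],0])
S=np.array([.5784,-.0362,.062])
for a in(-.02,.02):
  for b in(-.0114,.0114):
    q=((proj("scene",S+ex*a+ey*b)[0]-[x0,y0]+.5)*f).astype(int); cv2.circle(c,tuple(int(v) for v in q),3,(0,0,255),-1)
cv2.imwrite("pics/tip.png",c)
E
```

```text
cam [ 0.85  -0.15   0.776]
-1 -1 [256.3 252.8]
1 -1 [263.1 265.6]
-1 1 [260.1 250.9]
1 1 [266.9 263.6]
```

View pics/tip.png

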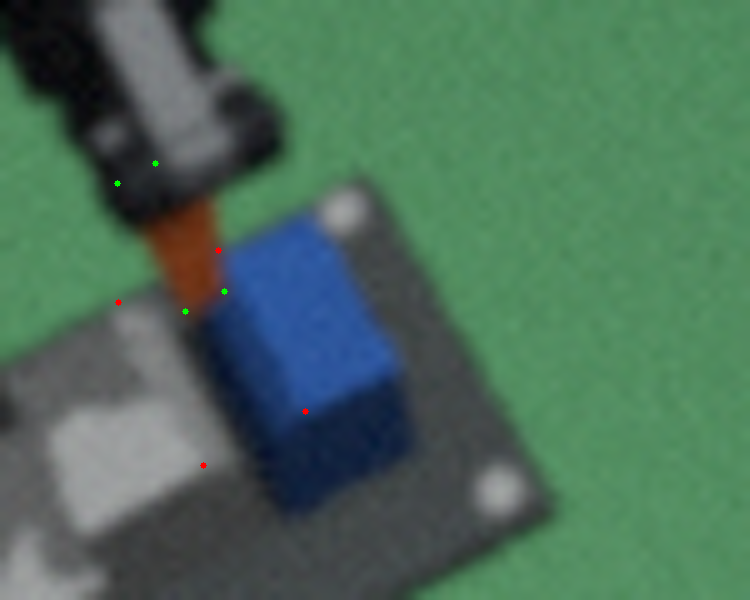

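apply_moves(slide=[[12,0,0],[18,0,0],[15,0,0],[9,0,0],[4,0,0],[0,0,0],[0,0,0]], turn=[[0,0,0],[0,0,0],[0,0,0],[0,0,0],[0,0,0],[0,0,0],[0,0,0]], jaw=[255,255,255,255,255,255,255])

```text
t: 7.55
tcp_pos: [0.5783, -0.0364, 0.1288]
orientation: [[0.001, 0.255, 0.967], [0.0, 0.967, -0.255], [-1.0, 0.0, 0.001]]
contact_force: [-0.1, -0.7, -0.1]
opening: 0.029
```

```bash
cat > look.py <<'E'
import sys
from h import *
k=sys.argv[1]
im=viewer.get_image("scene")[:,:,::-1]; cv2.imwrite(f"pics/s_{k}.png",im)
s=robot.state(); print(np.round(s["tcp_pos"],4),np.round(s["contact_force"],2),np.round(s["torque"],3),round(s["opening"],4),s["t"])
cv2.imwrite(f"pics/z_{k}.png",cv2.resize(im[225:310,205:305],None,fx=7,fy=7,interpolation=cv2.INTER_CUBIC))
E
python3 look.py a
```

```text
[ 0.5783 -0.0363  0.1287] [ 0.21 -0.35 -0.58] [ 0.021  0.016 -0.009] 0.029 7.6
```

View pics/z_a.png

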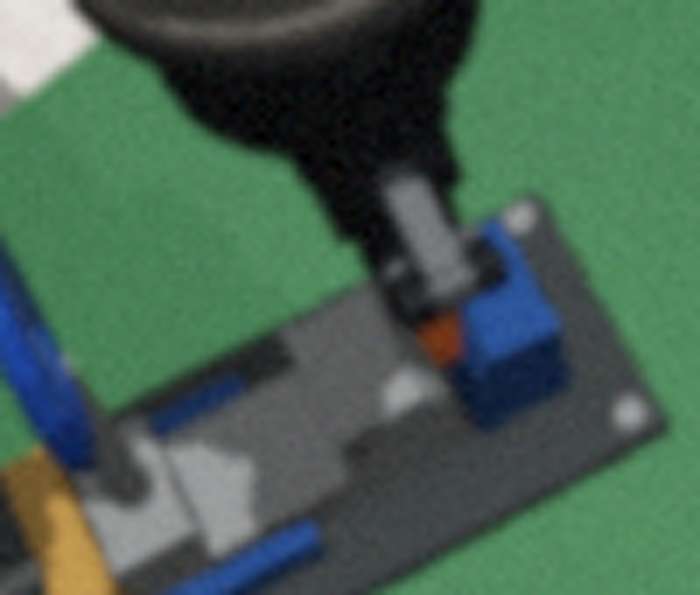

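```bash
python3 - <<'E'
from h import *
th=np.radians(-14.8); ex=np.array([np.cos(th),np.sin(th),0]);ey=np.array([-ex[1],ex[0],0])
S=np.array([.5784,-.0362,.062])
for q in((440,367),(462,358)):
    d=plane("scene",[np.array(q)/7+[205,225]-.43],.065)[0]-S; print((d@ex*1e3).round(1),(d@ey*1e3).round(1))
E
```

```text
16.1 -3.3
16.8 3.4
```

The wedge tip is centred over the slot: edges at −3.3 and +3.4 mm across it, at scene (268,277) and (271,276). I lower it gently.

apply_moves(slide=[[2,0,0],[2,0,0],[2,0,0],[1,0,0],[1,0,0],[0,0,0]], turn=[[0,0,0],[0,0,0],[0,0,0],[0,0,0],[0,0,0],[0,0,0]], jaw=[255,255,255,255,255,255])

```text
t: 8.35
tcp_pos: [0.578, -0.0363, 0.1202]
orientation: [[-0.0, 0.255, 0.967], [-0.0, 0.967, -0.255], [-1.0, -0.0, -0.0]]
contact_force: [-0.2, 0.1, -0.8]
opening: 0.0291
```

apply_moves(slide=[[1,0,0],[1,0,0],[0,0,0]], turn=[[0,0,0],[0,0,0],[0,0,0]], jaw=[255,255,255])

```text
t: 8.72
tcp_pos: [0.578, -0.0364, 0.1182]
orientation: [[-0.0, 0.255, 0.967], [-0.0, 0.967, -0.255], [-1.0, -0.0, -0.0]]
contact_force: [-0.3, 0.1, 0.0]
opening: 0.029
```

apply_moves(slide=[[1,0,0],[1,0,0],[1,0,0],[0,0,0]], turn=[[0,0,0],[0,0,0],[0,0,0],[0,0,0]], jaw=[255,255,255,255])

```text
t: 9.22
tcp_pos: [0.578, -0.0363, 0.1152]
orientation: [[-0.0, 0.255, 0.967], [-0.0, 0.967, -0.255], [-1.0, -0.0, -0.0]]
contact_force: [-0.6, 0.2, -0.8]
opening: 0.029
```

apply_moves(slide=[[1,0,0],[1,0,0],[1,0,0],[0,0,0]], turn=[[0,0,0],[0,0,0],[0,0,0],[0,0,0]], jaw=[255,255,255,255])

```text
t: 9.72
tcp_pos: [0.578, -0.0364, 0.1122]
orientation: [[-0.0, 0.255, 0.967], [-0.0, 0.967, -0.255], [-1.0, -0.0, -0.0]]
contact_force: [0.4, 0.2, -0.5]
opening: 0.0285
```

apply_moves(slide=[[1,0,0],[1,0,0],[1,0,0],[0,0,0]], turn=[[0,0,0],[0,0,0],[0,0,0],[0,0,0]], jaw=[255,255,255,255])

```text
t: 10.22
tcp_pos: [0.5781, -0.0365, 0.1093]
orientation: [[0.0, 0.255, 0.967], [-0.0, 0.967, -0.255], [-1.0, -0.0, 0.0]]
contact_force: [0.6, -2.6, -1.2]
opening: 0.0294
```

apply_moves(slide=[[1,0,0],[1,0,0],[1,0,0],[0,0,0]], turn=[[0,0,0],[0,0,0],[0,0,0],[0,0,0]], jaw=[255,255,255,255])

```text
t: 10.72
tcp_pos: [0.5781, -0.0366, 0.1062]
orientation: [[0.0, 0.255, 0.967], [-0.0, 0.967, -0.255], [-1.0, -0.0, 0.0]]
contact_force: [-0.2, -4.1, 1.1]
opening: 0.0293
```

apply_moves(slide=[[0,-0.7,0],[0,0,0],[0,0,0],[0,0,0],[0,0,0],[0,0,0]], turn=[[0,0,0],[0,0,0],[0,0,0],[0,0,0],[0,0,0],[0,0,0]], jaw=[255,255,150,50,0,0])

```text
t: 11.48
tcp_pos: [0.5778, -0.037, 0.1063]
orientation: [[-0.0, 0.255, 0.967], [0.0, 0.967, -0.255], [-1.0, -0.0, -0.0]]
contact_force: [0.5, 0.5, 0.1]
opening: 0.085
```

apply_moves(slide=[[0,0,0],[-10,0,0],[-25,0,0],[-30,0,0],[-20,0,0],[0,0,0]], turn=[[0,0,0],[0,0,0],[0,0,0],[0,0,0],[0,0,0],[0,0,0]], jaw=[0,0,0,0,0,0])

```text
t: 12.22
tcp_pos: [0.5788, -0.0371, 0.1933]
orientation: [[0.003, 0.255, 0.967], [0.001, 0.967, -0.255], [-1.0, 0.001, 0.003]]
contact_force: [-0.2, -0.1, -1.2]
opening: 0.0854
```

```bash
python3 look.py b
```

```text
[ 0.5782 -0.0369  0.1921] [-0.52 -0.21 -0.55] [ 0.001  0.043 -0.006] 0.0856 12.275
```

View pics/z_b.png

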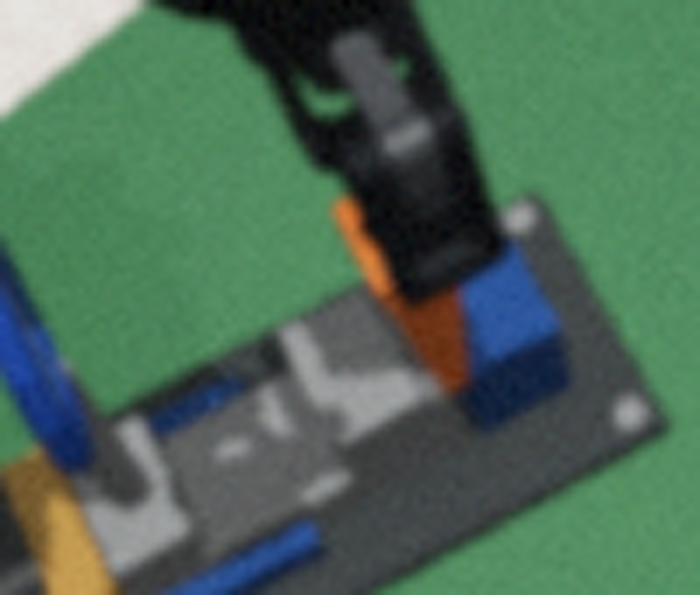

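```bash
python3 - <<'E'
from h import *
th=np.radians(-14.8); ex=np.array([np.cos(th),np.sin(th),0]);ey=np.array([-ex[1],ex[0],0])
S=np.array([.578,-.0366,0])
for q in((385,292),(337,203)):
  uv=np.array(q)/7+[205,225]-.43
  for z in(.10,.11,.12,.13,.14):
    d=plane("scene",[uv],z)[0]-S; print(z,(d@ex*1e3).round(1),(d@ey*1e3).round(1))
E
```

```text
0.1 2.8 -8.3
0.11 7.1 -8.8
0.12 11.3 -9.3
0.13 15.6 -9.7
0.14 19.9 -10.2
0.1 -28.1 -8.7
0.11 -23.4 -9.1
0.12 -18.6 -9.6
0.13 -13.9 -10.1
0.14 -9.2 -10.5
```

The released wedge stands upright in the slot, with its top edge from about scene (253,254) to (260,267). That puts the top at about z=129 mm, so the tip is about 23 mm below the mouth. Next I close the fingers and approach its top.

apply_moves(slide=[[0,1.5,0],[0,0,0],[0,0,0],[0,0,0],[0,0,0],[0,0,0],[0,0,0],[0,0,0]], turn=[[0,0,0],[0,0,0],[0,0,0],[0,0,0],[0,0,0],[0,0,0],[0,0,0],[0,0,0]], jaw=[255,255,255,255,255,255,255,255])

```text
t: 13.28
tcp_pos: [0.5783, -0.0356, 0.1913]
orientation: [[-0.0, 0.255, 0.967], [-0.0, 0.967, -0.255], [-1.0, -0.0, -0.0]]
contact_force: [-0.2, 0.5, -0.0]
opening: -0.0002
```

```bash
python3 look.py c
```

```text
[ 0.5783 -0.0356  0.1913] [ 0.27 -0.3  -0.26] [-0.017 -0.003 -0.006] 0.0004 13.325
```

View pics/z_c.png

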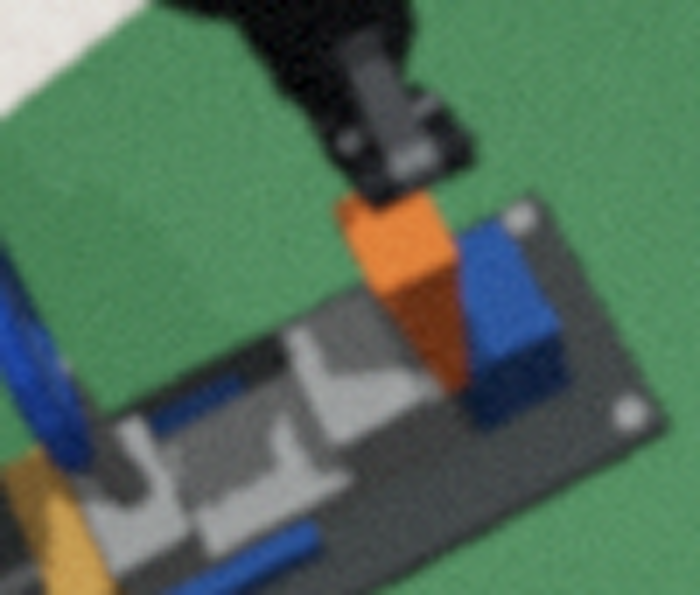

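```bash
python3 - <<'E'
from h import *
R=np.array(robot.state()["orientation"]);p=np.array(robot.state()["tcp_pos"])
for q in((335,203),(385,290),(458,252)):
  d=plane("scene",[np.array(q)/7+[205,225]-.43],.129)[0]-p; print((d@R[:,1]*1e3).round(1),(d@R[:,2]*1e3).round(1))
E
```

```text
-11.5 -14.7
-10.5 14.7
11.0 14.7
```

apply_moves(slide=[[20,0,0],[18,0,0],[12,0,0],[5,0,0],[2,0,0],[0,0,0]], turn=[[0,0,0],[0,0,0],[0,0,0],[0,0,0],[0,0,0],[0,0,0]], jaw=[255,255,255,255,255,255])

```text
t: 14.08
tcp_pos: [0.5785, -0.0356, 0.1346]
orientation: [[0.0, 0.255, 0.967], [0.0, 0.967, -0.255], [-1.0, 0.0, 0.0]]
contact_force: [-0.0, 0.1, 0.7]
opening: -0.0002
```

apply_moves(slide=[[1,0,0],[0,0,0]], turn=[[0,0,0],[0,0,0]], jaw=[255,255])

```text
t: 14.32
tcp_pos: [0.5784, -0.0355, 0.1335]
orientation: [[0.0, 0.255, 0.967], [0.0, 0.967, -0.255], [-1.0, 0.0, 0.0]]
contact_force: [-0.5, 0.2, -1.1]
opening: 0.0001
```

apply_moves(slide=[[1,0,0],[0,0,0]], turn=[[0,0,0],[0,0,0]], jaw=[255,255])

```text
t: 14.58
tcp_pos: [0.5783, -0.0356, 0.1324]
orientation: [[0.0, 0.255, 0.967], [-0.0, 0.967, -0.255], [-1.0, 0.0, 0.0]]
contact_force: [0.1, 0.4, 0.4]
opening: -0.0001
```

apply_moves(slide=[[1,0,0],[0,0,0]], turn=[[0,0,0],[0,0,0]], jaw=[255,255])

```text
t: 14.82
tcp_pos: [0.5783, -0.0356, 0.1313]
orientation: [[0.0, 0.255, 0.967], [-0.0, 0.967, -0.255], [-1.0, -0.0, 0.0]]
contact_force: [0.8, -1.2, 1.8]
opening: -0.0
```

apply_moves(slide=[[1,0,0],[0,0,0]], turn=[[0,0,0],[0,0,0]], jaw=[255,255])

```text
t: 15.08
tcp_pos: [0.5782, -0.0356, 0.1302]
orientation: [[-0.0, 0.255, 0.967], [-0.0, 0.967, -0.255], [-1.0, -0.0, -0.0]]
contact_force: [0.4, -0.3, 0.5]
opening: 0.0001
```

apply_moves(slide=[[1,0,0],[0,0,0]], turn=[[0,0,0],[0,0,0]], jaw=[255,255])

```text
t: 15.32
tcp_pos: [0.5782, -0.0356, 0.1292]
orientation: [[-0.0, 0.255, 0.967], [-0.0, 0.967, -0.255], [-1.0, -0.0, -0.0]]
contact_force: [0.0, -0.7, 0.4]
opening: -0.0003
```

apply_moves(slide=[[1,0,0],[0,0,0]], turn=[[0,0,0],[0,0,0]], jaw=[255,255])

```text
t: 15.58
tcp_pos: [0.5786, -0.0357, 0.1287]
orientation: [[0.001, 0.255, 0.967], [0.0, 0.967, -0.255], [-1.0, 0.0, 0.001]]
contact_force: [-0.3, -0.3, 7.4]
opening: 0.0003
```

apply_moves(slide=[[0.3,0,0],[0,0,0]], turn=[[0,0,0],[0,0,0]], jaw=[255,255])

```text
t: 15.82
tcp_pos: [0.5787, -0.0357, 0.1286]
orientation: [[0.001, 0.255, 0.967], [0.0, 0.967, -0.255], [-1.0, 0.0, 0.001]]
contact_force: [-2.0, -0.3, 11.6]
opening: 0.0
```

apply_moves(slide=[[0.3,0,0],[0,0,0]], turn=[[0,0,0],[0,0,0]], jaw=[255,255])

```text
t: 16.08
tcp_pos: [0.5789, -0.0358, 0.1285]
orientation: [[0.001, 0.255, 0.967], [0.0, 0.967, -0.255], [-1.0, 0.001, 0.001]]
contact_force: [-2.6, -0.2, 15.4]
opening: -0.0001
```

```bash
python3 look.py d; python3 - <<'E'
from h import *
a=cv2.imread("pics/scene0.png")
th=np.radians(-14.8)
P=np.array([.553,-.129,.18]); v=proj("scene",P-np.array([np.sin(-th),np.cos(th),0])*.001)-proj("scene",P); print("px per mm in -y",v.round(2))
x0,y0,x1,y1=192,250,217,288
for k in("scene2","s_a","s_b","s_c","s_d"):
    b=cv2.imread(f"pics/{k}.png")
    def sh(x0,y0,x1,y1):
        A=a[y0:y1,x0:x1].astype(np.float32).mean(2);B=b[y0:y1,x0:x1].astype(np.float32).mean(2)
        W=np.eye(2,3,dtype=np.float32)
        _,W=cv2.findTransformECC(A,B,W,cv2.MOTION_TRANSLATION,(3,100,1e-5)); return W[:,2].round(2)
    print(k,"lens",sh(192,246,220,285),"plate corner",sh(184,318,222,342),"jaw/screw",sh(268,250,305,292) if k=="x" else "")
E
```

```text
[ 0.5789 -0.0358  0.1285] [-2.12 -0.62 14.97] [-0.11   0.54   0.009] 0.0 16.125
px per mm in -y [[-0.55  0.28]]
scene2 lens [-0.47 -0.77] plate corner [ 0.03 -0.01] jaw/screw 
s_a lens [-0.59 -0.58] plate corner [ 0.02 -0.02] jaw/screw 
s_b lens [-0.68 -0.6 ] plate corner [0.02 0.  ] jaw/screw 
s_c lens [-0.69 -0.68] plate corner [0.02 0.  ] jaw/screw 
s_d lens [-1.41 -0.4 ] plate corner [ 0.01 -0.  ] jaw/screw
```

View pics/z_d.png

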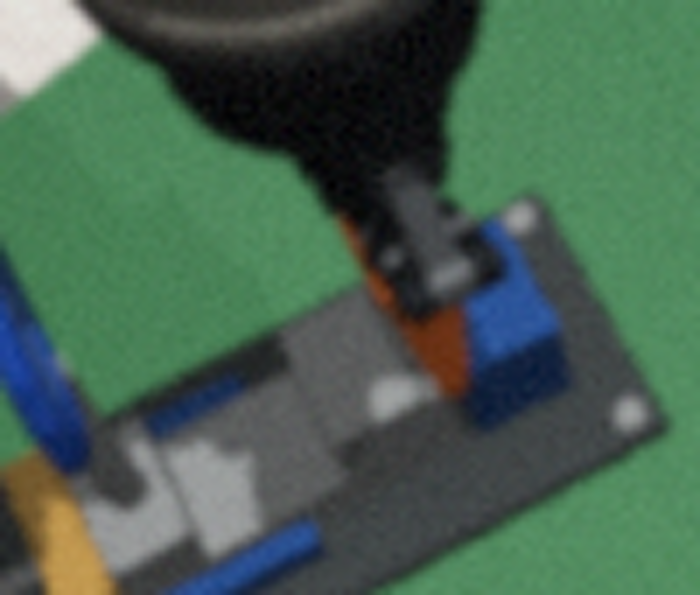

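```bash
cat > lens.py <<'E'
from h import *
import sys
def blue(k):
    b=cv2.imread(f"pics/{k}.png").astype(np.float32); 
    return cv2.GaussianBlur(b[...,0]/(b.sum(2)+15),(0,0),.8)
def go(ks):
    A=blue("scene0")
    for k in ks:
        B=blue(k); o=[]
        for (x0,y0,x1,y1) in((192,246,220,285),(192,246,210,268),(183,296,204,330),(222,296,256,314)):
            W=np.eye(2,3,dtype=np.float32)
            try: cc,W=cv2.findTransformECC(A[y0:y1,x0:x1],B[y0:y1,x0:x1],W,cv2.MOTION_TRANSLATION,(3,200,1e-6)); o.append(W[:,2].round(2).tolist())
            except Exception as e: o.append("x")
        m=B[246:285,192:222]; w=np.clip(m-.42,0,None); yy,xx=np.mgrid[246:285,192:222]
        print(k,"lens",o[:2],"fixed blue",o[2:],"centroid",round((w*xx).sum()/w.sum(),2),round((w*yy).sum()/w.sum(),2))
go(sys.argv[1:])
E
python3 lens.py scene0 scene1 scene2 s_a s_b s_c s_d
```

```text
scene0 lens [[0.0, 0.0], [0.0, 0.0]] fixed blue [[-0.0, -0.0], [0.0, -0.0]] centroid 205.09 269.28
scene1 lens [[-0.009999999776482582, -0.07999999821186066], [-0.029999999329447746, -0.05999999865889549]] fixed blue [[0.019999999552965164, 0.05000000074505806], [0.009999999776482582, -0.019999999552965164]] centroid 205.08 269.23
scene2 lens [[0.11999999731779099, 0.5299999713897705], [-0.009999999776482582, 0.30000001192092896]] fixed blue [[0.019999999552965164, 0.029999999329447746], [0.019999999552965164, 0.0]] centroid 205.27 269.97
s_a lens [[0.11999999731779099, 0.5099999904632568], [-0.019999999552965164, 0.17000000178813934]] fixed blue [[0.05000000074505806, 0.05000000074505806], [0.009999999776482582, 0.029999999329447746]] centroid 205.45 270.35
s_b lens [[-0.23000000417232513, 0.6499999761581421], [-0.4000000059604645, 0.36000001430511475]] fixed blue [[0.009999999776482582, 0.05000000074505806], [-0.029999999329447746, 0.07000000029802322]] centroid 204.86 270.0
s_c lens [[-0.23999999463558197, 0.6399999856948853], [-0.4000000059604645, 0.3799999952316284]] fixed blue [[0.019999999552965164, 0.029999999329447746], [-0.009999999776482582, 0.05000000074505806]] centroid 204.86 269.97
s_d lens [[-0.5299999713897705, 0.9300000071525574], [-0.6499999761581421, 0.6899999976158142]] fixed blue [[0.029999999329447746, 0.019999999552965164], [-0.05000000074505806, 0.019999999552965164]] centroid 204.65 270.44
```

Force climbed 7→11→15 N while the tool sank only about 0.1 mm per step. The lens has shifted about 1.1 mm towards the stop in total, so it looks locked. I back off, look, and tap again to confirm.

apply_moves(slide=[[-2,0,0],[-3,0,0],[0,0,0],[0,0,0]], turn=[[0,0,0],[0,0,0],[0,0,0],[0,0,0]], jaw=[255,255,255,255])

```text
t: 16.62
tcp_pos: [0.5782, -0.0356, 0.1326]
orientation: [[-0.0, 0.255, 0.967], [-0.0, 0.967, -0.255], [-1.0, -0.0, -0.0]]
contact_force: [0.0, 0.2, 0.2]
opening: 0.0001
```

```bash
python3 look.py e; python3 lens.py s_c s_d s_e
```

```text
[ 0.5782 -0.0355  0.1326] [ 0.8   0.21 -0.75] [-0.022 -0.016  0.016] 0.0001 16.675
s_c lens [[-0.23999999463558197, 0.6399999856948853], [-0.4000000059604645, 0.3799999952316284]] fixed blue [[0.019999999552965164, 0.029999999329447746], [-0.009999999776482582, 0.05000000074505806]] centroid 204.86 269.97
s_d lens [[-0.5299999713897705, 0.9300000071525574], [-0.6499999761581421, 0.6899999976158142]] fixed blue [[0.029999999329447746, 0.019999999552965164], [-0.05000000074505806, 0.019999999552965164]] centroid 204.65 270.44
s_e lens [[-0.5299999713897705, 0.8899999856948853], [-0.6499999761581421, 0.6899999976158142]] fixed blue [[0.05000000074505806, 0.07000000029802322], [-0.05000000074505806, 0.07000000029802322]] centroid 204.63 270.33
```

apply_moves(slide=[[2.5,0,0],[1,0,0],[0.9,0,0],[0,0,0]], turn=[[0,0,0],[0,0,0],[0,0,0],[0,0,0]], jaw=[255,255,255,255])

```text
t: 17.18
tcp_pos: [0.5784, -0.0357, 0.1286]
orientation: [[0.0, 0.255, 0.967], [0.0, 0.967, -0.255], [-1.0, 0.0, 0.0]]
contact_force: [-1.7, -0.2, 6.1]
opening: -0.0005
```

apply_moves(slide=[[0.3,0,0],[0,0,0]], turn=[[0,0,0],[0,0,0]], jaw=[255,255])

```text
t: 17.42
tcp_pos: [0.5785, -0.0357, 0.1285]
orientation: [[0.001, 0.255, 0.967], [0.0, 0.967, -0.255], [-1.0, 0.0, 0.0]]
contact_force: [-2.5, -0.6, 10.4]
opening: 0.0003
```

apply_moves(slide=[[0.2,0,0],[0,0,0]], turn=[[0,0,0],[0,0,0]], jaw=[255,255])

```text
t: 17.68
tcp_pos: [0.5786, -0.0357, 0.1285]
orientation: [[0.001, 0.255, 0.967], [0.0, 0.967, -0.255], [-1.0, 0.0, 0.001]]
contact_force: [-3.1, 0.6, 11.7]
opening: 0.0001
```

apply_moves(slide=[[-2,0,0],[-10,0,0],[-30,0,0],[-40,0,0],[-40,0,0],[-20,0,0],[0,0,0],[0,0,0]], turn=[[0,0,0],[0,0,0],[0,0,0],[0,0,0],[0,0,0],[0,0,0],[0,0,0],[0,0,0]], jaw=[255,255,255,255,255,255,255,255])

```text
t: 18.68
tcp_pos: [0.5779, -0.0355, 0.2693]
orientation: [[-0.001, 0.255, 0.967], [-0.0, 0.967, -0.255], [-1.0, -0.0, -0.001]]
contact_force: [-0.5, -0.3, -0.5]
opening: -0.0002
```

```bash
python3 look.py f; python3 lens.py s_e s_f; python3 - <<'E'
import cv2,numpy as np
a=cv2.imread("pics/scene0.png");b=cv2.imread("pics/s_f.png")
f=lambda i:cv2.resize(i[275:325,195:260],None,fx=6,fy=6,interpolation=cv2.INTER_CUBIC)
cv2.imwrite("pics/cmp.png",np.hstack([f(a),f(b)]))
E
```

```text
[ 0.5778 -0.0355  0.269 ] [-0.82  0.06 -0.73] [ 0.027  0.023 -0.006] 0.0 18.725
s_e lens [[-0.5299999713897705, 0.8899999856948853], [-0.6499999761581421, 0.6899999976158142]] fixed blue [[0.05000000074505806, 0.07000000029802322], [-0.05000000074505806, 0.07000000029802322]] centroid 204.63 270.33
s_f lens [[-0.5400000214576721, 0.8600000143051147], [-0.6499999761581421, 0.8899999856948853]] fixed blue [[0.029999999329447746, 0.029999999329447746], [-0.029999999329447746, 0.05000000074505806]] centroid 204.46 269.95
```

View pics/cmp.png

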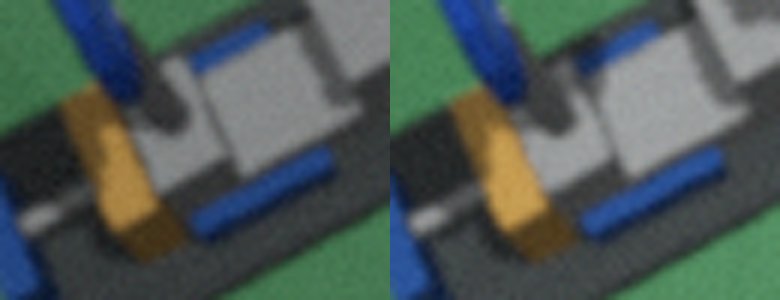

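View pics/s_f.png

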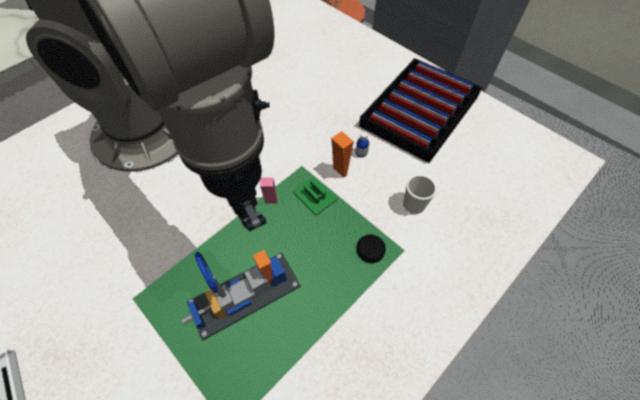

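The wedge stands upright in the slot at scene (263,265). The rack is empty and the bottle, loupe, cup and other blocks have not moved. The foot sits hard up to the brass stop at (214,305), and the arm is clear.

```bash
python3 -c "
from bench import robot
print(robot.hand_in(), robot.state()['t'])"
```

```text
the job is handed in; nothing more can be done
the job is handed in; nothing more can be done
```

I put the orange wedge in the slot, let it go while still loose, then tapped it down until it locked. I handed the job in at about 19 s.

- **Insertion:** I took the wedge from the rack by its end faces and lowered it about 19 mm into the slot. On release it dropped roughly another 2–4 mm.
- **Driving:** With the fingers shut I pressed in small steps. Force stayed near 1 N at first, then rose through 7.4 and 11.6 to 15.4 N, with only about 0.1 mm of travel per step at the end.
- **Lock check:** After backing off, a second tap met the wedge at the same height (within about 0.1 mm) and reached 11.7 N. The foot had not sprung back. The highest force I read was 15.4 N, under the 20 N limit.
- **Foot shift:** The lens moved about 1.1 mm towards the stop in total. Roughly half of that came during the gripped insertion and release, when I saw up to about 4 N sideways, and half during the drive.
- **Last look:** The arm is clear and reads no force. The wedge is upright in the slot, and the bystanders look unmoved.

**Checks that fell short:**
- The vertical part of the lens image shift was noisier than the sideways part because of shadows, so the 1.1 mm is approximate.
- I could not see the foot touching the brass stop directly. That rests on the steep force rise and the second tap.
- The two cameras disagreed by about 4 mm on where the wedge was. I used the mean of the two, and the grasp held.

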